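# Refit the compression spring on a leaning clamp post

## Robot

A 6-joint arm with a two-finger parallel gripper is mounted at the origin on a cart in front of the work surface, level with it; the furniture and walls round the work are solid. World frame = base frame: x ahead of the robot, y to its left, z up, the work surface at z = 0. Lengths are in m, angles in rad, forces in N, time in s.
With the tool pointing down it reaches from about 0.35 to 0.85 m from the base axis. Payload 8.1 kg.
Tool frame: the origin (TCP) lies on the mounting face of the last link; the fingertips stand 186 mm ahead of it and the grasp point (between the pads) lies 167 mm ahead of it (robot.finger_overhang is the distance from the TCP to the fingertips, in m); z points along the fingers, y is the line along which they close (so a half turn about z gives the same grasp; the last joint's range is limited). The gripper opens to 93 mm and grips with 3 to 60 N. Pads are 15 mm wide; open, the fingers measure 128 mm over their backs; the gripper's body (75 mm by 188 mm) begins 65 mm behind the grasp point.
Start: joints at [-0.085, 0.13, 1.488, -0, 1.523, -0.085], TCP at [0.6, 0, 0.405] pointing down, gripper open.
Joint ranges: [-2.96, 2.96], [-0.89, 2.26], [0.02, 2.5], [-1.34, 4.48], [0, 2.73], [-2.66, 2.66]. Speed limits (rad/s): [2.39, 2.39, 2.79, 3.14, 3.14, 3.14].

## Interface

Orientations are given as a rotation vector (axis times angle).
In Python, from plant import readout, read_camera, get_calibration, job, robot gives the robot as it stands.
- The arm moves only by the shell command python3 -m handwheel 'ROWS' [FORCE]. ROWS is JSON, a list of rows, each a list of 5 numbers: the shift along the world's x, y, z in cm, then the turn about the world's z in rad, then the closure, from 0 (fully open) to 1 (shut). In form: [[tx, ty, tz, spin, gripper], ...]. A call has 1 to 10 rows; each row shifts and turns the commanded pose from where the row before left it; what a row does not reach is not made up. A row lasts 1/8 s, in which the tool goes at most 62.5 mm and 10.7 degrees, less where a joint would pass 70% of its speed; a pose out of reach is approached as far as the arm can. A call is refused whole if a number of a shift passes 6.25 or a number of a turn 0.188, either way. A call with a gripper value outside its range is refused whole. The fingers move at their own pace and stop on an object; FORCE is the grip in N (left out, the last holds). Time passes only in rows, so rows that do not move let the fingers close. It gives the time, the measured TCP pose, the force, the opening and the grip force at its end, in the units of the state.
- readout.read_state(): the state, without advancing time (a new reading comes with each control period).
- read_camera(name): name is "scene" or "side" or "wrist"; returns the picture (384x512x3 uint8, red, green, blue); there is no depth.
- get_calibration(name): a dict with "fovy" (degrees; the focal length in pixels is half the picture's height over the tangent of half this angle, whatever the lens; pixels are square), "cx", "cy" (the principal point, pixels), "pose" (4x4, takes a point from camera to world coordinates). Camera axes: x right, y down, z forward; pixel columns grow to the right and rows downward; lengths in m; the calibration is good to about 2 mm. A picture is of the moment at which its call begins: read the wrist's pose just before it. get_calibration takes no time and is no camera call; for the wrist camera it gives the pose at the moment of the call.
- job.close_job(): hands the job in; it is judged then, once.
The state is a dict: "t": time; "q": joint angles; "dq": joint speeds; "joint_torque": joint torques, N m; "tool_pos": TCP position; "orientation": TCP orientation; "force": force on the tool from outside, world axes, zero at the start; "wrist_torque": the same for the moment, N m; "opening": finger opening in m; "gripper_force": force on a finger pad.
Only numpy, scipy, OpenCV 4.12 (cv2) and the standard library are available. Lean on these libraries where they do the work, as an engineer would, in place of code of your own. Each camera call takes 0.05 s, during which the arm holds its last target. There are 200 camera calls.

## Task

Refit the spring of the plate clamp: take the wider of the two steel coil springs and thread it over the rod that leans out of the angled bracket, guiding it by hand all the way down until it sits on the collar at the rod's foot; do not drop it on or force it, but twist it a little if the coils catch. Then let go and leave it seated, with the narrower spring and everything else on the bench left where it stands.

Things in the scene. Friction and masses are not known exactly. Their poses are not given: they have to be found in the camera images.
- wide_spring: Bare steel compression spring with closed, flat ends, standing upright, rigid under the forces of this job: 38 mm outside diameter, about 29 mm bore, 4 mm wire, 60 mm long, about 70 g. Origin: centre of its lower end; z along its axis, up. The same either way up.
- wide_spring_mid (a point): Centre of the wide spring: on its axis, 30 mm above its lower end.
- narrow_spring: A bare steel spring of the same length, 60 mm, but only 24 mm outside diameter (about 16 mm bore: too narrow for the rod), standing upright 8 cm or more from the wide one, on either side of it. Not to be used or disturbed. Origin: centre of its lower end.
- stand: Angled bracket, fixed to the bench: grey base plate 124 x 104 x 10 mm and on it an aluminium plate 104 mm long (up the slope), 96 mm wide and 10 mm thick, sloping up away from the robot at 32 degrees. Origin: on the bench below the middle of the sloping plate; z up, x towards its high rear side, y to its left.
- post: Fixed steel rod, 18 mm in diameter, square on the middle of the bracket's sloping plate, so leaning 32 degrees from vertical towards the bracket's front (its -x). At its foot a dark collar, 48 mm wide, 8 mm thick. Origin: centre of the collar's upper face, where the spring is to rest, about 55 mm above the bench; z along the rod to its tip; y the bracket's y.
- post_tip (a point): Centre of the rod's end, on its axis 74 mm from the collar's face. The rod tapers over its last 12 mm to 8 mm across.
- post_pin (a point): On the rod's axis, 58 mm from the collar's face: a 4 mm cross pin through the rod sticks out 2.5 mm on both sides along the post's y (23 mm over its ends). Coils can catch on it, and on the rod's end, if the spring is off centre.
- rack: Blue rack of tubes, 62 x 150 x 62 mm, bystander. Origin: centre of its underside.
- jar: Small jar with a screw cap, 41 mm wide, 46 mm high, bystander. Origin: centre of its underside.
- vial: Small vial, 24 mm wide, 50 mm high, bystander. Origin: centre of its underside.
- amber: Amber glass bottle, 46 mm wide, 90 mm high, bystander. Origin: centre of its underside.
- timer: Wedge-shaped countdown timer, 41 x 62 x 65 mm, bystander. Origin: centre of its underside.
- tape: Roll of cream tape lying flat, 101 mm across, 19 mm high, bystander. Origin: centre of its underside.
- marker: Marker pen lying on the bench, 12 x 136 x 14 mm, bystander. Origin: centre of its underside; y along the pen.
Mind the look-alikes: they are no part of the job. Several things have the shape of the stand; the one meant has the colours described above.

How it is judged:
By the outcome, as a careful person would: the job done as asked, in the order asked, and still so for the second after the job is handed in, with the robot touching nothing.
It also fails if it takes over 40 s, if anything falls off the work surface, if the arm or the gripper's body presses on something with over 40 N, if the wrist force passes 120 N, or if a joint passes its speed limit or range.

## Working session

There is one attempt and no reset: what is moved stays moved. The work goes in short steps, Python scripts to look and compute and a shell command to move; the robot and the scene stay as the last step left them, time stands still between calls to the robot, and variables do not carry over. Pictures are saved under pics/ and viewed, at most 10 in all, crops included, and the job is handed in when it is done.

```bash
mkdir -p pics; ls; cat > h.py <<'E'
import numpy as np, cv2
from plant import readout, read_camera, get_calibration, job, robot
def ray(name,u,v,c=None):
    c=c or get_calibration(name); f=192/np.tan(np.radians(c['fovy'])/2); T=np.array(c['pose'])
    d=T[:3,:3]@np.array([(u-c['cx'])/f,(v-c['cy'])/f,1]); return T[:3,3],d/np.linalg.norm(d)
def plane(name,u,v,z,c=None):
    o,d=ray(name,u,v,c); return o+d*(z-o[2])/d[2]
def proj(name,p,c=None):
    c=c or get_calibration(name); f=192/np.tan(np.radians(c['fovy'])/2); T=np.array(c['pose'])
    q=T[:3,:3].T@(np.array(p)-T[:3,3]); return np.array([c['cx']+f*q[0]/q[2],c['cy']+f*q[1]/q[2]])
def tri(rs):
    A=np.zeros((3,3));b=np.zeros(3)
    for o,d in rs:
        P=np.eye(3)-np.outer(d,d);A+=P;b+=P@o
    x=np.linalg.solve(A,b); return x,[np.linalg.norm((np.eye(3)-np.outer(d,d))@(x-o)) for o,d in rs]
E
python3 - <<'E'
from h import *
ims=[]
for n in ("scene","side","wrist"):
    im=read_camera(n); cv2.imwrite(f'pics/{n}0.png',im[:,:,::-1]); ims.append(im)
    c=get_calibration(n); print(n,c['fovy'],c['cx'],c['cy'],np.round(c['pose'],3).tolist())
cv2.imwrite('pics/a.png',cv2.resize(ims[0],(800,600),interpolation=cv2.INTER_CUBIC)[:,:,::-1])
cv2.imwrite('pics/b.png',cv2.resize(np.hstack(ims[1:]),(800,300),interpolation=cv2.INTER_AREA)[:,:,::-1])
E
```

```text
pics
scene 42.28508751198131 260.3039512804916 191.6125950460068 [[0.562, -0.517, 0.646, -0.651], [-0.827, -0.354, 0.436, -0.736], [0.004, -0.779, -0.627, 1.272], [0.0, 0.0, 0.0, 1.0]]
side 45.25218632479977 256.72559147661565 187.4652808460194 [[0.99, -0.072, 0.121, 0.357], [-0.141, -0.469, 0.872, -1.513], [-0.006, -0.88, -0.474, 0.946], [0.0, 0.0, 0.0, 1.0]]
wrist 67.84835597410513 261.7837152696549 195.04315498802617 [[1.0, 0.001, -0.0, 0.6], [0.001, -0.955, -0.298, 0.084], [-0.001, 0.298, -0.955, 0.382], [0.0, 0.0, 0.0, 1.0]]
```

View pics/a.png

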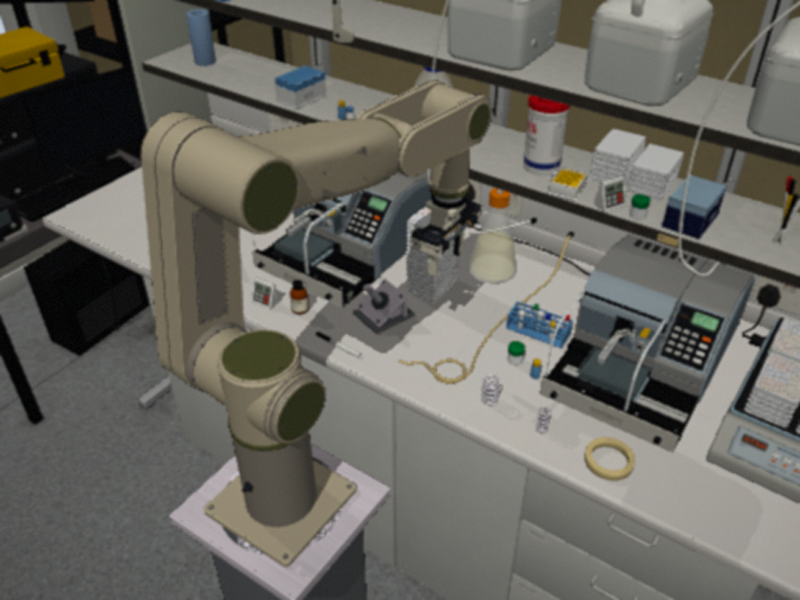

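View pics/b.png

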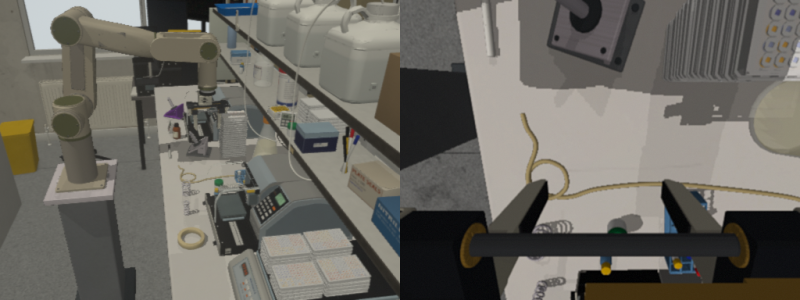

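```bash
python3 - <<'E'
from h import *
s=cv2.imread('pics/scene0.png');d=cv2.imread('pics/side0.png');w=cv2.imread('pics/wrist0.png')
def cr(im,x,y,ww,hh): return cv2.resize(im[y:y+hh,x:x+ww],(400,300),interpolation=cv2.INTER_CUBIC)
# scene stand 210..280x170..; springs
out=np.vstack([np.hstack([cr(s,205,165,80,60),cr(s,290,215,100,75)]),np.hstack([cr(d,195,110,120,90),cr(w,180,0,120,90)])])
cv2.imwrite('pics/c.png',out)
for u,v,z in((314,259,0),(347,277,0),(243,197,.05)): print(plane('scene',u,v,z))
E
```

```text
[ 0.45655294 -0.21760829  0.        ]
[ 0.44687102 -0.35030582  0.        ]
[0.5448011  0.15080722 0.05      ]
```

View pics/c.png

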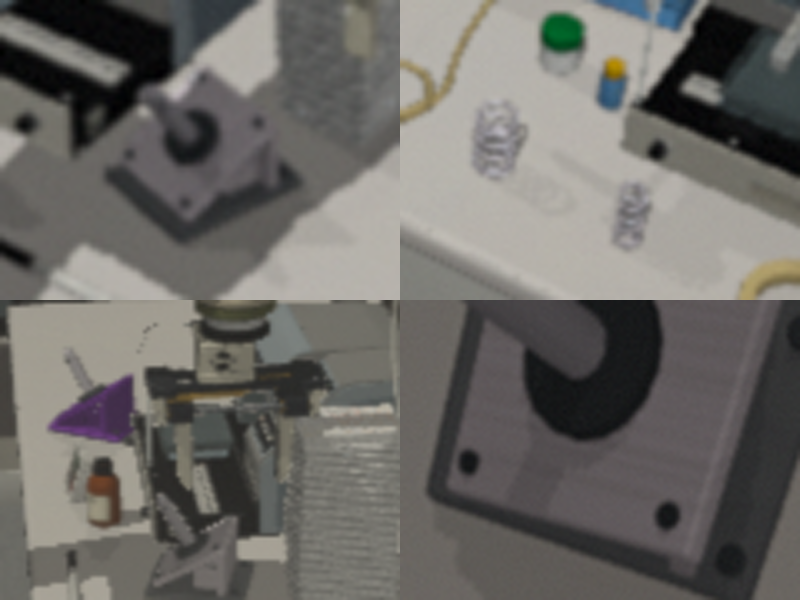

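Stand candidates: the grey bracket at scene (243,197) and a purple one at side (218,147). The grey one fits, with its aluminium plate, dark collar and grey base. Springs: the wide one is at scene (314,250) and the narrow one at (347,268). In the crop the first is clearly wider (about 50 px against 35). Next I'll move the wrist camera over the bracket.

```bash
python3 -m handwheel '[[-1,5,0,0,0],[-1,5,0,0,0],[-1,5,0,0,0],[0,0,0,0,0],[0,0,0,0,0]]'
python3 - <<'E'
from h import *
s=readout.read_state();print(s['tool_pos'],s['orientation'],s['q'],s['force'])
c=get_calibration('wrist');im=read_camera('wrist');np.savez('pics/w1.npz',im=im,c=c);cv2.imwrite('pics/w1.png',im[:,:,::-1])
cv2.imwrite('pics/w1v.png',cv2.resize(im,(800,600),interpolation=cv2.INTER_CUBIC)[:,:,::-1])
E
```

```text
t: 0.78
tool_pos: [0.57, 0.1499, 0.4044]
orientation: [2.221, 2.222, -0.001]
force: [0.5, -0.1, 0.5]
opening: 0.0934
gripper_force: 0.0
[0.56996852 0.14989411 0.4044294 ] [ 2.22052721e+00  2.22220498e+00 -1.18447899e-03] [ 1.70348523e-01  1.02198347e-01  1.51915531e+00 -5.22666439e-04
  1.52079346e+00  1.69619500e-01] [ 0.50727573 -0.09682953  0.53724984]
```

View pics/w1v.png

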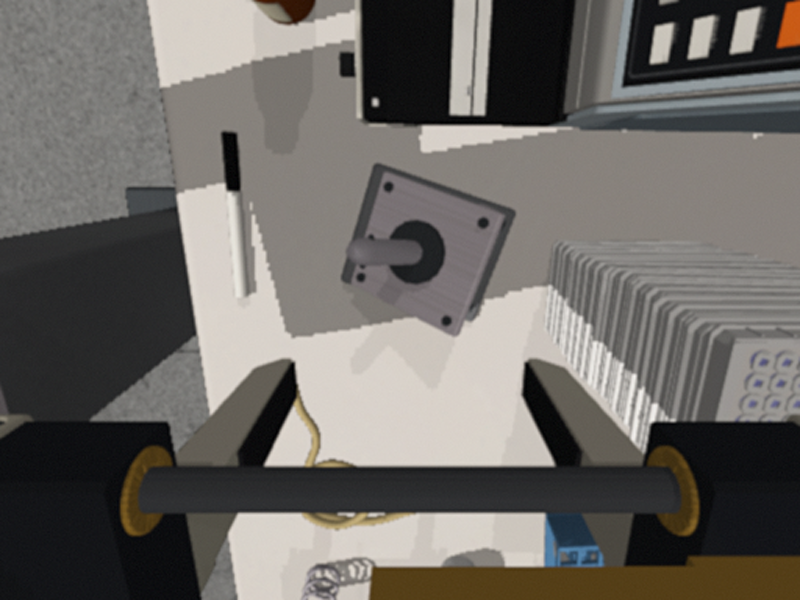

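The bracket is at about (425,250) in the enlarged picture (×0.64 for native pixels). Its four screws are near (388,187), (483,223), (361,277) and (447,320), the tip near (357,252) and the marker on the left. I'll take a second view for triangulation.

```bash
python3 -m handwheel '[[-5,-3,0,0,0],[-5,-3,0,0,0],[0,0,0,0,0],[0,0,0,0,0]]'
python3 - <<'E'
from h import *
s=readout.read_state();print(s['tool_pos'])
c=get_calibration('wrist');im=read_camera('wrist');np.savez('pics/w2.npz',im=im,c=c)
c1=np.load('pics/w1.npz',allow_pickle=True);i1=c1['im']
for k,p in enumerate([(248,120),(309,143),(231,177),(286,205),(228,161),(266,160)]):
    q=plane('wrist',*p,.05,c1['c'].item()); print(p,q,proj('wrist',q,c))
u,v=proj('wrist',[.54,.15,.06],c).astype(int);print(u,v)
def cr(i,u,v): 
    v=max(v,62);return cv2.resize(i[v-62:v+63,u-62:u+63],(400,400),interpolation=cv2.INTER_CUBIC)
cv2.imwrite('pics/w12.png',np.hstack([cr(i1,266,160),cr(im,u,v)])[:,:,::-1])
E
```

```text
t: 1.32
tool_pos: [0.4705, 0.0891, 0.4054]
orientation: [2.223, 2.218, 0.002]
force: [0.3, 0.4, 0.4]
opening: 0.0928
gripper_force: 0.0
[0.47050424 0.08910947 0.40544966]
(248, 120) [0.55487604 0.21824602 0.05      ] [339.26511417  61.40937814]
(309, 143) [0.62501125 0.19265523 0.05      ] [401.33531957  86.90308052]
(231, 177) [0.53369323 0.15213462 0.05      ] [316.01781668 124.98555528]
(286, 205) [0.60050972 0.11673868 0.05      ] [371.16382136 155.86597035]
(228, 161) [0.53074976 0.17147989 0.05      ] [314.34855107 107.20161265]
(266, 160) [0.57546787 0.1727496  0.05      ] [354.43753449 105.9701023 ]
323 127
```

View pics/w12.png

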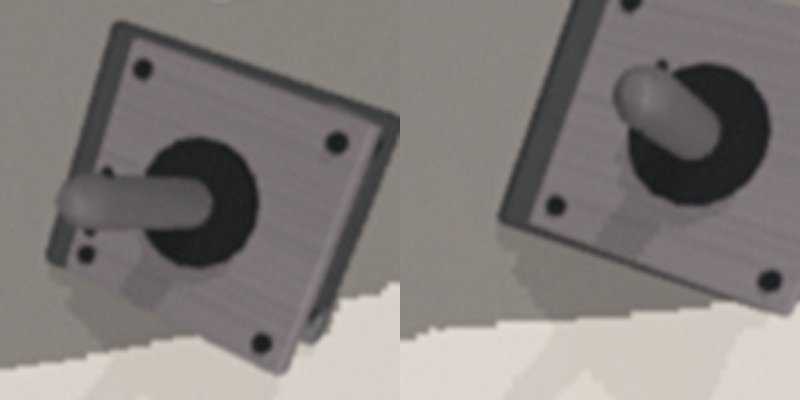

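```bash
cat > stand.py <<'E'
from h import *
V=[np.load(f'pics/w{k}.npz',allow_pickle=True) for k in(1,2)]
I=[cv2.cvtColor(v['im'],cv2.COLOR_RGB2GRAY).astype(float) for v in V];C=[v['c'].item() for v in V]
def ref(i,p):
    u,v=map(round,p);w=i[v-5:v+6,u-5:u+6];m=np.clip(np.median(w)-15-w,0,None);y,x=np.mgrid[v-5:v+6,u-5:u+6]
    return (m*x).sum()/m.sum(),(m*y).sum()/m.sum()
L=[(248.7,119.6),(309,142.4),(230.9,177.4),(285.6,205.2)];R=[(332.9,65.6),(395,90),(309.4,129.1),(376.3,152.8)]
P=[]
for a,b in zip(L,R):
    a=ref(I[0],a);b=ref(I[1],ref(I[1],b));x,e=tri([ray('',*a,C[0]),ray('',*b,C[1])]);P.append(x);print(np.round(a,1),np.round(b,1),x.round(4),np.round(e,4))
P=np.array(P);c=P.mean(0)
ex=(P[1]+P[3]-P[0]-P[2]);ey=(P[0]+P[1]-P[2]-P[3]);print('lens',np.linalg.norm(ex)/2,np.linalg.norm(ey)/2)
n=np.cross(ex,ey);n/=np.linalg.norm(n)
print('c',c,'n',n,'tilt',np.degrees(np.arccos(n[2])),'yaw n',np.degrees(np.arctan2(-n[1],-n[0])),'yaw y',np.degrees(np.arctan2(-ey[0],ey[1])))
print('collar',c+n*.008,'tip',c+n*.082,'pin',c+n*.066)
tip,e=tri([ray('',227.4,161.4,C[0]),ray('',336,95.6,C[1])]);print('tip seen',tip,e)
for k in(0,1): print([proj('',c+n*d,C[k]).round(1) for d in(.008,.066,.082)])
E
python3 stand.py
```

```text
[248.2 119.2] [332.8  64.6] [0.5539 0.2182 0.0252] [0.0001 0.0001]stand.py:6: RuntimeWarning: invalid value encountered in scalar divide
  return (m*x).sum()/m.sum(),(m*y).sum()/m.sum()
Traceback (most recent call last):
  File "stand.py", line 10, in <module>
    a=ref(I[0],a);b=ref(I[1],ref(I[1],b));x,e=tri([ray('',*a,C[0]),ray('',*b,C[1])]);P.append(x);print(np.round(a,1),np.round(b,1),x.round(4),np.round(e,4))
                    ~~~^^^^^^^^^^^^^^^^^^
  File "stand.py", line 5, in ref
    u,v=map(round,p);w=i[v-5:v+6,u-5:u+6];m=np.clip(np.median(w)-15-w,0,None);y,x=np.mgrid[v-5:v+6,u-5:u+6]
    ^^^
ValueError: cannot convert float NaN to integer
```

```bash
python3 - <<'E'
from h import *
im=cv2.cvtColor(np.load('pics/w2.npz',allow_pickle=True)['im'],cv2.COLOR_RGB2GRAY)
n,_,s,c=cv2.connectedComponentsWithStats((im[40:190,280:450]<60).astype(np.uint8))
for k in range(1,n):
    if 6<s[k,4]<80: print(c[k]+[280,40],s[k])
E
```

```text
[312.43902439  75.12195122] [27 19 12 33 41]
[332.82142857  64.60714286] [50 22  6  6 28]
[407.45238095  82.23809524] [124  39   8   7  42]
[302.37037037 103.55555556] [19 53  8 22 27]
[295.86666667 122.13333333] [14 76  5 13 15]
[309.2173913  128.91304348] [27 87  6  5 23]
[376.15625 152.375  ] [ 93 110   7   6  32]
```

```bash
sed -i 's/(395,90)/(407.4,82.2)/' stand.py; python3 stand.py
```

```text
[248.2 119.2] [332.8  64.6] [0.5539 0.2182 0.0252] [0.0001 0.0001]
[308.9 142.2] [407.5  82.1] [0.6215 0.196  0.0699] [0. 0.]
[230.4 177. ] [309.2 128.9] [0.5302 0.146  0.0251] [0.0001 0.0001]
[285.3 204.9] [376.1 152.4] [0.5979 0.1239 0.07  ] [0. 0.]
lens 0.08403078988637495 0.07591648635554993
c [0.57589098 0.17101972 0.04753271] n [-0.50597257  0.16656594  0.84631409] tilt 32.186995574280154 yaw n -18.221521433118102 yaw y -18.171982782582415
collar [0.5718432  0.17235225 0.05430322] tip [0.53440123 0.18467813 0.11693046] pin [0.54249679 0.18201307 0.10338944]
tip seen [0.53800777 0.18227146 0.11298834] [np.float64(0.0006983565865447198), np.float64(0.0006983565865447682)]
[array([262.9, 161. ]), array([233.4, 160.5]), array([223.4, 160.3])]
[array([352.3, 106.4]), array([337.9,  95.6]), array([332.9,  91.8])]
```

Screw triangulation gives a plate tilt of 32.2° and a bracket yaw of −18.2°. The rod's line agrees with the pictures. Now the springs, turning the tool so the closing line runs along the bracket's y.

```bash
python3 -m handwheel '[[-0.6,-3.5,0,0.179,0],[-0.6,-3.5,0,0.179,0],[-0.6,-3.5,0,0.179,0],[-0.6,-3.5,0,0.179,0],[-0.6,-3.5,0,0.179,0],[-0.6,-3.5,0,0.179,0],[-0.6,-3.5,0,0.179,0],[0,0,0,0,0],[0,0,0,0,0]]'
python3 - <<'E'
from h import *
c=get_calibration('wrist');im=read_camera('wrist');np.savez('pics/w3.npz',im=im,c=c);print(proj('wrist',[.457,-.218,.03],c),proj('wrist',[.447,-.35,.03],c))
E
python3 -m handwheel '[[1,-4,0,0,0],[1,-4,0,0,0],[0,0,0,0,0],[0,0,0,0,0]]'
python3 - <<'E'
from h import *
c=get_calibration('wrist');im=read_camera('wrist');np.savez('pics/w4.npz',im=im,c=c);print(proj('wrist',[.457,-.218,.03],c),proj('wrist',[.447,-.35,.03],c))
a=np.load('pics/w3.npz')['im'] if 0 else np.load('pics/w3.npz',allow_pickle=True)['im']
cv2.imwrite('pics/w34.png',cv2.resize(np.vstack([a[:256],im[:256]]),(600,600),interpolation=cv2.INTER_AREA)[:,:,::-1])
print(readout.read_state()['q'])
E
```

```text
t: 2.5
tool_pos: [0.4288, -0.155, 0.4048]
orientation: [-0.502, -3.101, -0.001]
force: [-0.7, -0.1, -0.3]
opening: 0.0929
gripper_force: 0.0
[222.49542355 209.03842864] [128.27373747 231.35869524]
t: 3.05
tool_pos: [0.4484, -0.2341, 0.4046]
orientation: [-0.497, -3.102, -0.001]
force: [-0.8, -0.4, 0.1]
opening: 0.093
gripper_force: 0.0
[275.3001552  177.11948016] [176.28567211 200.76819634]
[-5.82474002e-01 -1.26798236e-01  1.74581185e+00  3.40017343e-04
  1.52302266e+00 -1.83595625e+00]
```

View pics/w34.png

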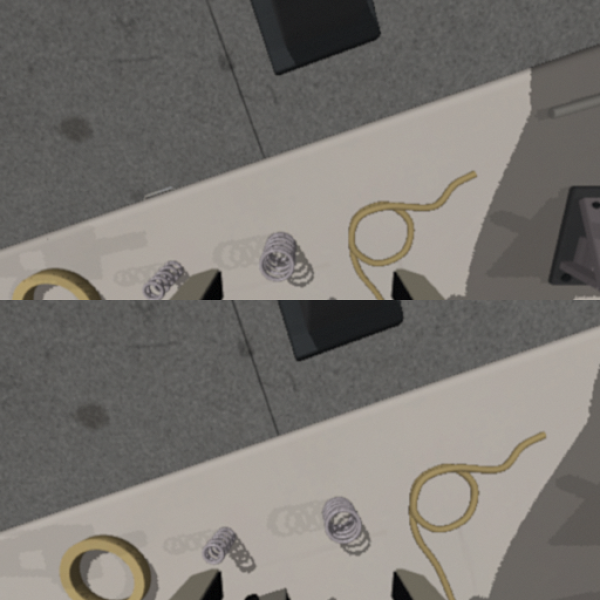

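```bash
python3 - <<'E'
from h import *
o=[]
for k,(u,v) in((3,(237,218)),(4,(294,188))):
    im=np.load(f'pics/w{k}.npz',allow_pickle=True)['im']
    c=cv2.resize(im[v-32:v+33,u-32:u+33],(400,400),interpolation=cv2.INTER_CUBIC);o.append(c);print(k,u-32,v-32)
    hsv=cv2.cvtColor(im,cv2.COLOR_RGB2HSV); print([im[v+dy,u+dx].tolist() for dx,dy in((0,0),(-25,-25),(4,4),(18,20))])
cv2.imwrite('pics/sp.png',np.hstack(o)[:,:,::-1])
E
```

```text
3 205 186
[[154, 147, 141], [172, 165, 158], [130, 124, 125], [140, 136, 129]]
4 262 156
[[161, 155, 147], [176, 169, 161], [95, 91, 93], [172, 166, 161]]
```

View pics/sp.png

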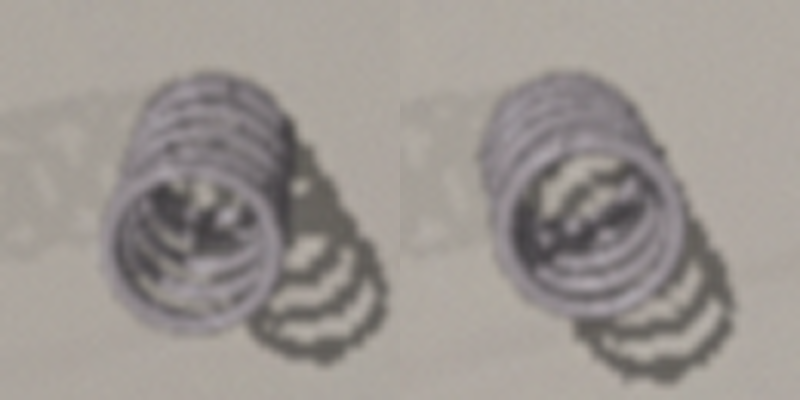

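```bash
python3 - <<'E'
from h import *
c3,c4=[np.load(f'pics/w{k}.npz',allow_pickle=True)['c'].item() for k in(3,4)]
x,e=tri([ray('',235.9,226.0,c3),ray('',292.5,192.2,c4)]);print('top',x,e)
for c,uv in((c3,(235.9,226)),(c4,(292.5,192.2))): print(plane('',*uv,.06,c), proj('',[x[0],x[1],0],c))
t=readout.read_state()['tool_pos'];print((x[:2]-t[:2])*100)
print('vial/jar', [plane('scene',u,v,.0) for u,v in((330,229),(343,241))])
E
```

```text
top [ 0.47440646 -0.20317254  0.05769699] [np.float64(0.00029449089140383205), np.float64(0.00029449089140371143)]
[ 0.47382974 -0.20259445  0.06      ] [239.26397389 209.58042198]
[ 0.47336449 -0.20327381  0.06      ] [288.29183195 180.33580485]
[2.61260286 3.07268031]
vial/jar [array([ 0.62455959, -0.19164287,  0.        ]), array([ 0.59459129, -0.26082114,  0.        ])]
```

```bash
python3 -m handwheel '[[2.5,3.1,-4,0,0],[0,0,-5,0,0],[0,0,-5,0,0],[0,0,-3,0,0],[0,0,-2.4,0,0],[0,0,0,0,0],[0,0,0,0,1],[0,0,0,0,1],[0,0,0,0,1],[0,0,0,0,1]]' 10
python3 -m handwheel '[[0,0,0,0,1],[0,0,0,0,1]]'
```

```text
t: 4.35
tool_pos: [0.4732, -0.2041, 0.2113]
orientation: [0.497, 3.101, -0.0]
force: [-0.4, 0.4, 0.1]
opening: 0.0576
gripper_force: 0.0
t: 4.6
tool_pos: [0.473, -0.204, 0.2107]
orientation: [-0.497, -3.102, -0.0]
force: [0.8, 0.2, 0.5]
opening: 0.0376
gripper_force: 0.2
```

```bash
python3 -m handwheel '[[0,0,0,0,1],[0,0,2,0,1],[0,0,4,0,1],[0,0,5,0,1],[0,0,4,0,1],[0,0,0,0,1]]'
python3 -m handwheel '[[0.5,3,0,0,1],[0.8,4.5,0,0,1],[0.9,5.2,0,0,1],[0.9,5.2,0,0,1],[0.9,5.2,0,0,1],[0.9,5.2,0,0,1],[0.9,5.2,0,0,1],[0.8,5.2,0,0,1],[0,0,0,0,1],[0,0,0,0,1]]'
python3 - <<'E'
from h import *
s=readout.read_state();print(s['opening'],s['gripper_force'],s['tool_pos'],s['orientation'])
c=get_calibration('wrist');w=read_camera('wrist');d=read_camera('side');np.savez('pics/w5.npz',im=w,c=c)
tip=[.5344,.1847,.117]
a=proj('wrist',tip,c).astype(int);b=proj('side',tip).astype(int);print(a,b)
def cr(i,p,r): 
    x=int(np.clip(p[0]-r,0,512-2*r));y=int(np.clip(p[1]-r,0,384-2*r));print(x,y);return cv2.resize(i[y:y+2*r,x:x+2*r],(400,400),interpolation=cv2.INTER_CUBIC)
cv2.imwrite('pics/ins.png',np.hstack([cr(w,a,90),cr(d,b,40)])[:,:,::-1])
E
```

```text
t: 5.35
tool_pos: [0.4741, -0.2046, 0.3649]
orientation: [0.496, 3.095, -0.004]
force: [0.6, 0.7, -1.2]
opening: 0.0371
gripper_force: 10.0
t: 6.6
tool_pos: [0.5386, 0.1829, 0.3591]
orientation: [-0.495, -3.1, 0.002]
force: [-0.4, -1.0, -1.4]
opening: 0.0368
gripper_force: 10.0
0.0368235740616649 9.999793349812762 [0.53858037 0.18289324 0.35912681] [-4.95462017e-01 -3.10004015e+00  2.27405919e-03]
[262 206] [242 168]
172 116
202 128
```

View pics/ins.png

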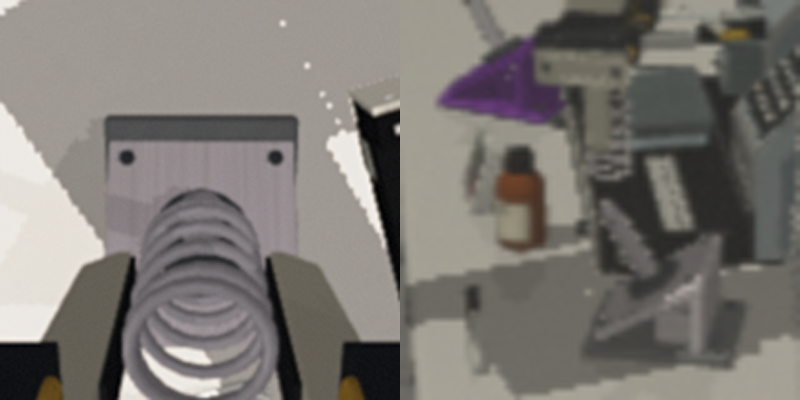

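Spring held upright about 31 mm above the tip. In the wrist view it is central over the plate (spring x≈203, plate x≈202 in the crop). In the side view its lower end is at crop (612,172), above the tip at (610,205). Lowering.

```bash
python3 -m handwheel '[[0,0,-1.5,0,1],[0,0,-1.3,0,1],[0,0,-0.7,0,1],[0,0,-0.6,0,1],[0,0,0,0,1]]'
python3 -m handwheel '[[0.2,-0.07,-0.2,0,1],[0.2,-0.07,-0.3,0,1],[0,0,-0.3,0,1],[0,0,0,0,1]]'
```

```text
t: 7.32
tool_pos: [0.5388, 0.183, 0.3191]
orientation: [-0.497, -3.101, 0.001]
force: [0.4, 0.2, -0.8]
opening: 0.0365
gripper_force: 10.0
t: 7.82
tool_pos: [0.5429, 0.1816, 0.3113]
orientation: [-0.497, -3.101, 0.0]
force: [0.1, -0.2, -0.1]
opening: 0.0367
gripper_force: 10.0
```

```bash
python3 -m handwheel '[[-0.3,0.1,0,0,1],[-0.3,0.1,0,0,1],[-0.3,0.1,-0.05,0,1],[-0.2,0.07,-0.05,0,1],[0,0,0,0,1]]' 8
python3 -m handwheel '[[-0.3,0.1,-0.1,0,1],[-0.3,0.1,-0.15,0,1],[-0.35,0.1,-0.2,0,1],[0,0,0,0,1]]'
```

```text
t: 8.45
tool_pos: [0.5319, 0.1854, 0.3109]
orientation: [0.497, 3.102, 0.0]
force: [1.8, -0.3, -0.1]
opening: 0.037
gripper_force: 8.0
t: 8.95
tool_pos: [0.522, 0.1885, 0.3058]
orientation: [-0.496, -3.101, 0.0]
force: [0.6, -1.4, 0.0]
opening: 0.0375
gripper_force: 8.0
```

```bash
python3 - <<'E'
from h import *
s=readout.read_state();print(s['opening'],s['force'],s['wrist_torque'])
c=get_calibration('wrist');w=read_camera('wrist');d=read_camera('side');np.savez('pics/w6.npz',im=w,c=c,d=d)
tip=[.5344,.1847,.117];a=proj('wrist',tip,c).astype(int);b=proj('side',tip).astype(int)
def cr(i,p,r): 
    x=int(np.clip(p[0]-r,0,512-2*r));y=int(np.clip(p[1]-r,0,384-2*r));print(x,y);return cv2.resize(i[y:y+2*r,x:x+2*r],(400,400),interpolation=cv2.INTER_CUBIC)
cv2.imwrite('pics/ins2.png',np.hstack([cr(w,a,90),cr(d,b,25)])[:,:,::-1])
E
```

```text
0.037464261003718524 [ 0.63664325 -1.41278051  0.04885375] [-0.00024969 -0.22361832  0.01005257]
171 168
217 143
```

View pics/ins2.png

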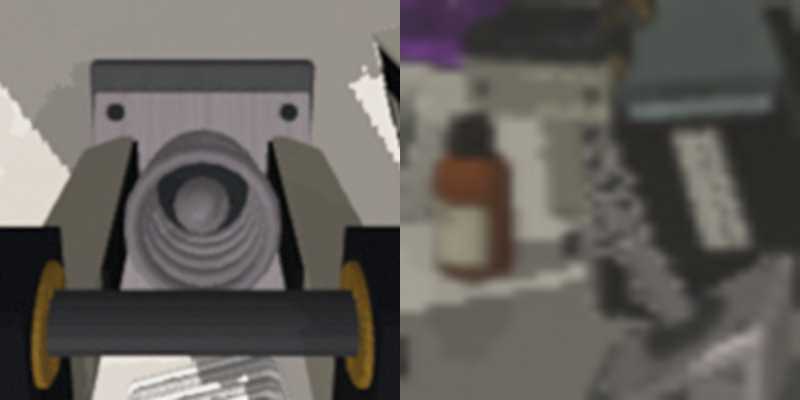

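The rod tip sits central in the bore (crop (203,205)) and the spring leans with the rod in the side view. Guiding it down the rod axis (about 55 mm to go), watching the force.

```bash
python3 -m handwheel '[[0.2,-0.07,-0.34,0,1],[0.2,-0.07,-0.34,0,1],[0.2,-0.07,-0.34,0,1],[0.2,-0.06,-0.34,0,1],[0,0,0,0,1]]'
python3 -m handwheel '[[0.2,-0.07,-0.34,0,1],[0.2,-0.07,-0.34,0,1],[0.2,-0.07,-0.34,0,1],[0.2,-0.06,-0.34,0,1],[0,0,0,0,1]]'
```

```text
t: 9.68
tool_pos: [0.5305, 0.1855, 0.2921]
orientation: [-0.497, -3.101, 0.0]
force: [0.6, 0.6, -1.7]
opening: 0.0368
gripper_force: 8.0
t: 10.3
tool_pos: [0.5385, 0.1828, 0.2786]
orientation: [-0.497, -3.101, 0.0]
force: [0.5, -0.1, -0.4]
opening: 0.0367
gripper_force: 8.0
```

```bash
python3 -m handwheel '[[0.2,-0.07,-0.34,0,1],[0.2,-0.07,-0.34,0,1],[0.2,-0.07,-0.34,0,1],[0.2,-0.06,-0.34,0,1],[0.1,-0.03,-0.17,0,1],[0,0,0,0,1]]'
python3 -m handwheel '[[0.1,-0.03,-0.17,0,1],[0.05,-0.02,-0.08,0,1],[0,0,0,0,1]]'
```

```text
t: 11.05
tool_pos: [0.5473, 0.1799, 0.2632]
orientation: [-0.497, -3.101, 0.001]
force: [-1.0, 0.1, -1.2]
opening: 0.0365
gripper_force: 8.0
t: 11.42
tool_pos: [0.5486, 0.1798, 0.2618]
orientation: [-0.496, -3.101, -0.0]
force: [-7.9, 0.4, 5.6]
opening: 0.037
gripper_force: 8.0
```

Axial contact of about 9 N with 3–4 mm still to go by my figures. It is either the collar or a catch, so I'll back off a little, twist slightly and try again.

```bash
python3 -m handwheel '[[-0.15,0.05,0.25,0,1],[0,0,0,0.08,1],[0,0,0,0,1]]'
python3 -m handwheel '[[0.05,-0.02,-0.08,-0.08,1],[0.05,-0.02,-0.08,-0.08,1],[0,0,0,0.08,1],[0,0,0,0,1]]'
python3 -m handwheel '[[0.05,-0.02,-0.09,0,1],[0,0,0,0,1]]'
```

```text
t: 11.8
tool_pos: [0.5475, 0.18, 0.2639]
orientation: [0.373, 3.119, 0.0]
force: [-1.9, 0.9, -1.5]
opening: 0.0373
gripper_force: 8.0
t: 12.3
tool_pos: [0.5485, 0.1795, 0.2622]
orientation: [-0.5, -3.102, 0.0]
force: [-3.5, 2.1, 0.9]
opening: 0.0368
gripper_force: 8.0
t: 12.55
tool_pos: [0.5488, 0.1796, 0.2618]
orientation: [-0.501, -3.101, -0.0]
force: [-5.4, 0.7, 6.3]
opening: 0.0371
gripper_force: 8.0
```

```bash
python3 - <<'E'
from h import *
c=get_calibration('wrist');w=read_camera('wrist');d=read_camera('side');s=read_camera('scene');np.savez('pics/w7.npz',im=w,c=c,d=d,s=s)
col=np.array([.5718,.1724,.0543]);n=np.array([-.506,.1666,.846]);b=np.array([.804,-.264,.532]);y=np.array([.312,.95,0])
def cr(i,p,r,W): 
    x=int(np.clip(p[0]-r,0,512-2*r));y=int(np.clip(p[1]-r,0,384-2*r))
    return cv2.resize(i[y:y+2*r,x:x+2*r],(W,W),interpolation=cv2.INTER_CUBIC),(x,y,W/2/r)
o=[]
for nm,i,r in(('wrist',w,60),('side',d,22),('scene',s,22)):
    im,(x,yy,k)=cr(i,proj(nm,col+n*.04,c if nm=='wrist' else None),r,264 if nm!='wrist' else 264);o.append(im)
    f=lambda P:((proj(nm,P,c if nm=='wrist' else None)-[x,yy])*k).round().tolist()
    print(nm,x,yy,round(k,2)); 
    print(' tip',f(col+n*.074)); 
    for h in(0,.060,.0635): print(' ',h,'c',f(col+n*h),'+b',f(col+n*h+b*.019),'-b',f(col+n*h-b*.019),'+y',f(col+n*h+y*.019),'-y',f(col+n*h-y*.019))
cv2.imwrite('pics/seat.png',np.hstack(o)[:,:,::-1])
E
```

```text
wrist 201 196 2.2
 tip [133.0, 126.0]
  0 c [133.0, 139.0] +b [133.0, 199.0] -b [133.0, 82.0] +y [190.0, 139.0] -y [76.0, 139.0]
  0.06 c [133.0, 129.0] +b [133.0, 212.0] -b [133.0, 51.0] +y [212.0, 129.0] -y [54.0, 129.0]
  0.0635 c [133.0, 128.0] +b [133.0, 214.0] -b [133.0, 49.0] +y [214.0, 128.0] -y [52.0, 129.0]
side 224 152 6.0
 tip [111.0, 98.0]
  0 c [168.0, 184.0] +b [191.0, 173.0] -b [146.0, 195.0] +y [173.0, 171.0] -y [163.0, 196.0]
  0.06 c [122.0, 115.0] +b [145.0, 103.0] -b [99.0, 126.0] +y [127.0, 103.0] -y [116.0, 127.0]
  0.0635 c [119.0, 111.0] +b [142.0, 99.0] -b [97.0, 122.0] +y [125.0, 99.0] -y [114.0, 123.0]
scene 215 163 6.0
 tip [113.0, 112.0]
  0 c [165.0, 165.0] +b [185.0, 144.0] -b [146.0, 187.0] +y [148.0, 151.0] -y [182.0, 180.0]
  0.06 c [123.0, 122.0] +b [143.0, 100.0] -b [103.0, 144.0] +y [106.0, 108.0] -y [141.0, 137.0]
  0.0635 c [121.0, 120.0] +b [141.0, 98.0] -b [101.0, 142.0] +y [103.0, 105.0] -y [138.0, 134.0]
```

View pics/seat.png

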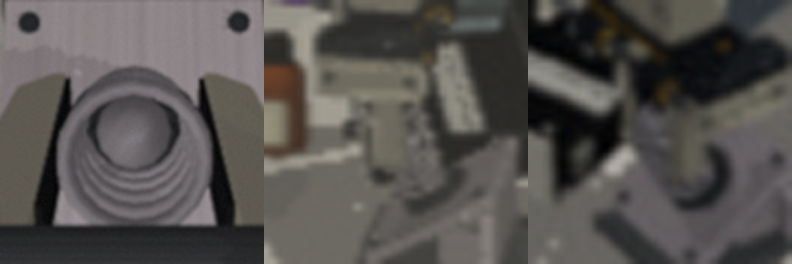

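The rod sits inside the spring. The top ring is 155 px wide (predicted 158 px if seated) but about 4 mm to the upper side, so the spring is on the collar slightly skew, resting on its upper edge. I'll ease the grip and swing the top forward to square it.

```bash
python3 -m handwheel '[[-0.1,0.03,-0.07,0,1],[-0.1,0.03,-0.09,0,1],[0,0,0,0,1]]' 6
python3 -m handwheel '[[-0.05,0.02,-0.1,0,1],[0,0,0,0,1],[0,0,0,0,1]]' 4
python3 - <<'E'
from h import *
G=np.array(readout.read_state()['tool_pos'])-[0,0,.167]-[.5718,.1724,.0543]
print([round(1000*float(G@np.array(v)),1) for v in((-.506,.1666,.846),(.804,-.264,.532),(.312,.95,0))])
E
```

```text
t: 13.08
tool_pos: [0.5472, 0.18, 0.2602]
orientation: [0.499, 3.101, 0.001]
force: [-4.2, 0.4, 5.2]
opening: 0.0367
gripper_force: 6.0
t: 13.45
tool_pos: [0.5465, 0.1802, 0.2585]
orientation: [-0.497, -3.102, -0.0]
force: [-4.0, 1.4, 2.8]
opening: 0.0369
gripper_force: 4.0
[45.6, -2.6, -0.5]
```

```bash
python3 -m handwheel '[[-0.05,0.02,-0.13,0,1],[0,0,0,0,1]]' 3
python3 -m handwheel '[[0,0,0,0,0.5],[0,0,0,0,0.4],[0,0,0,0,0.2],[0,0,0,0,0],[0,0,0,0,0],[0,0,0,0,0]]'
python3 -m handwheel '[[0,0,2,0,0],[0,0,4,0,0],[0,0,5,0,0],[0,0,4,0,0],[0,0,0,0,0],[0,0,0,0,0]]'
python3 - <<'E'
from h import *
c=get_calibration('wrist');w=read_camera('wrist');np.savez('pics/w8.npz',im=w,c=c,d=read_camera('side'),s=read_camera('scene'))
col=np.array([.5718,.1724,.0543]);n=np.array([-.506,.1666,.846]);b=np.array([.804,-.264,.532]);y=np.array([.312,.95,0])
for h in(0,.06,.065,.074): print(h,[proj('wrist',col+n*h+v,c).round(1).tolist() for v in(0*b,b*.019,-b*.019,y*.019,-y*.019)])
u,v=proj('wrist',col+n*.06,c).astype(int);g=cv2.cvtColor(w,cv2.COLOR_RGB2GRAY);cv2.imwrite('pics/fin.png',cv2.resize(w[max(v-50,0):v+50,u-66:u+67],(800,600),interpolation=cv2.INTER_CUBIC)[:,:,::-1])
# rows/columns through ring centre, for edge reading
print(u,v);print('col',g[v-45:v+46,u].tolist());print('row',g[v,u-45:u+46].tolist())
E
```

```text
t: 13.7
tool_pos: [0.5459, 0.1803, 0.257]
orientation: [-0.497, -3.102, 0.0]
force: [-1.7, 0.8, 1.8]
opening: 0.037
gripper_force: 3.0
t: 14.45
tool_pos: [0.546, 0.1803, 0.2573]
orientation: [-0.497, -3.102, 0.0]
force: [0.0, 0.2, -0.4]
opening: 0.0899
gripper_force: 0.0
t: 15.2
tool_pos: [0.5459, 0.1803, 0.4079]
orientation: [0.497, 3.101, 0.0]
force: [-1.2, 0.8, -0.7]
opening: 0.0927
gripper_force: 0.0
0 [[261.6, 199.8], [261.6, 215.1], [261.7, 185.0], [277.2, 199.9], [246.1, 199.8]]
0.06 [[261.7, 185.8], [261.7, 204.0], [261.7, 168.3], [280.3, 185.8], [243.1, 185.8]]
0.065 [[261.7, 184.4], [261.7, 202.8], [261.7, 166.6], [280.6, 184.4], [242.8, 184.4]]
0.074 [[261.7, 181.7], [261.7, 200.7], [261.7, 163.4], [281.2, 181.7], [242.2, 181.7]]
261 185
col [137, 137, 136, 138, 138, 139, 137, 138, 139, 139, 138, 139, 137, 115, 78, 58, 65, 69, 70, 69, 72, 70, 73, 81, 96, 104, 115, 118, 111, 109, 108, 100, 94, 99, 110, 107, 91, 79, 78, 88, 101, 104, 106, 110, 114, 120, 122, 122, 118, 113, 110, 106, 105, 101, 93, 90, 95, 113, 116, 106, 102, 112, 111, 109, 114, 108, 109, 117, 121, 120, 91, 49, 36, 35, 37, 36, 38, 35, 35, 43, 83, 117, 131, 129, 128, 129, 130, 130, 128, 128, 128]
row [123, 125, 124, 124, 123, 125, 125, 120, 110, 110, 112, 114, 116, 117, 119, 121, 120, 114, 111, 110, 111, 112, 115, 114, 115, 116, 115, 112, 106, 100, 93, 83, 79, 86, 92, 88, 76, 74, 87, 95, 100, 104, 109, 114, 118, 120, 117, 117, 113, 110, 101, 95, 90, 88, 83, 86, 90, 103, 106, 95, 97, 103, 103, 107, 120, 127, 128, 129, 127, 127, 126, 128, 127, 128, 126, 126, 125, 129, 131, 132, 129, 128, 122, 113, 126, 135, 138, 139, 138, 137, 138]
```

```bash
cat > diff.py <<'E'
from h import *
import sys
col=np.array([.5718,.1724,.0543]);n=np.array([-.506,.1666,.846]);b=np.array([.804,-.264,.532]);y=np.array([.312,.95,0])
z=np.load(sys.argv[1],allow_pickle=True)
for nm,k in(('scene','s'),('side','d')):
    a=cv2.imread(f'pics/{nm}0.png')[:,:,::-1].astype(int);q=z[k].astype(int)
    p0=proj(nm,col);ax=proj(nm,col+n*.06)-p0;L=np.linalg.norm(ax);ax/=L;pe=np.array([-ax[1],ax[0]])
    # sign: +b side
    if pe@(proj(nm,col+b*.019)-p0)<0: pe=-pe
    print(nm,'len',L.round(1),'mm/px',(60/L).round(2))
    D=np.abs(a-q).sum(2)
    for t in range(-8,int(L)+14,3):
        row=[]
        for s in range(-16,17,2):
            u,v=p0+ax*t+pe*s;row.append(int(D[round(v),round(u)]))
        print(t,row)
    for h in(0,.06):
        ps=np.array([proj(nm,col+n*h+.019*(np.cos(t)*b+np.sin(t)*y))-p0 for t in np.linspace(0,6.28,60)])
        print(' ring',h,'along',(ps@ax).min().round(1),(ps@ax).max().round(1),'across',(ps@pe).min().round(1),(ps@pe).max().round(1))
E
python3 diff.py pics/w8.npz
```

```text
scene len 10.0 mm/px 5.98
-8 [6, 6, 3, 4, 32, 25, 2, 10, 8, 7, 7, 8, 5, 15, 175, 66, 7]
-5 [2, 1, 7, 1, 13, 12, 8, 2, 4, 3, 9, 2, 4, 3, 6, 3, 7]
-2 [5, 2, 8, 4, 1, 128, 138, 32, 73, 111, 9, 4, 1, 6, 53, 213, 218]
1 [3, 1, 2, 3, 26, 35, 81, 22, 11, 87, 5, 2, 6, 1, 136, 227, 220]
4 [7, 3, 2, 3, 23, 63, 2, 14, 17, 14, 5, 3, 1, 6, 165, 215, 222]
7 [151, 71, 74, 40, 32, 60, 74, 12, 10, 191, 202, 204, 202, 109, 205, 225, 225]
10 [208, 213, 210, 182, 153, 12, 101, 10, 41, 158, 120, 127, 112, 79, 98, 185, 102]
13 [4, 2, 1, 10, 4, 33, 154, 134, 6, 5, 6, 15, 3, 9, 2, 4, 3]
16 [14, 1, 3, 5, 6, 15, 3, 8, 6, 8, 8, 1, 4, 2, 5, 2, 4]
19 [9, 2, 7, 8, 3, 1, 2, 7, 1, 2, 2, 4, 4, 2, 1, 6, 15]
22 [5, 3, 5, 6, 2, 6, 10, 2, 13, 11, 3, 9, 2, 3, 11, 1, 3]
 ring 0 along -3.7 3.7 across -4.8 4.8
 ring 0.06 along 6.3 13.8 across -5.0 5.0
side len 13.9 mm/px 4.33
-8 [0, 0, 4, 1, 2, 2, 2, 3, 5, 19, 45, 27, 4, 23, 114, 24, 1]
-5 [2, 2, 1, 1, 2, 3, 0, 4, 132, 145, 142, 41, 23, 2, 6, 5, 7]
-2 [1, 1, 2, 16, 20, 3, 8, 2, 3, 4, 2, 5, 2, 0, 0, 3, 2]
1 [1, 0, 2, 2, 2, 30, 10, 17, 1, 48, 8, 37, 45, 43, 48, 16, 4]
4 [1, 2, 38, 4, 4, 93, 119, 14, 5, 47, 30, 6, 2, 5, 1, 2, 3]
7 [3, 4, 2, 2, 3, 29, 42, 10, 0, 81, 59, 0, 2, 2, 4, 1, 1]
10 [3, 3, 0, 22, 47, 0, 188, 7, 5, 91, 4, 1, 4, 2, 1, 4, 6]
13 [4, 23, 124, 4, 1, 2, 64, 58, 4, 11, 6, 3, 40, 9, 0, 4, 6]
16 [1, 4, 4, 2, 0, 2, 10, 1, 5, 4, 0, 3, 194, 201, 11, 3, 2]
19 [3, 2, 2, 4, 1, 1, 5, 3, 7, 2, 2, 0, 210, 208, 36, 2, 0]
22 [1, 2, 1, 4, 2, 2, 2, 0, 4, 2, 1, 6, 4, 203, 204, 89, 4]
25 [2, 3, 5, 5, 6, 4, 1, 0, 2, 5, 3, 4, 4, 2, 113, 149, 121]
 ring 0 along -1.4 1.4 across -4.6 4.6
 ring 0.06 along 12.6 15.1 across -4.6 4.6
```

The side-view difference puts the spring over 0 to about 14 px along the rod, against 13.9 px expected when seated. It lies parallel to the rod and has slid to the low side within its bore clearance. The wrist profile agrees: its lower rear edge reads v≈210.3, against 210.7 expected on the collar. The gripper is clear, so I'm handing in.

```bash
python3 -c "
from plant import job
print(job.close_job())"
```

```text
the job is handed in; nothing more can be done
None
```

I threaded the wide spring down the leaning rod to its collar, squared it, let it go and handed the job in at about 15 s of the 40 s; seating was checked by force and pixel measurements, but not in a viewed picture after release.

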